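Hold the spring jaw of the inspection turntable open for unloading

ROBOT

A 7-joint arm with a two-finger parallel gripper is mounted at the origin on the work surface. World frame = base frame: x ahead of the robot, y to its left, z up, the work surface at z = 0. Lengths are in m, angles in rad, forces in N, time in s.
With the tool pointing down it reaches from about 0.4 to 0.85 m from the base axis. Payload 10.4 kg.
Tool frame: the origin (TCP) lies on the centre line of the jaws, within the pads' length; the fingertips stand r.tip_extent ahead of it and the grasp point (between the pads) lies 3 mm ahead of it (r.tip_extent is the distance from the TCP to the fingertips, in m); z points along the fingers, y is the direction in which the jaws open and shut (so a half turn about z gives the same grasp; the last joint's range is limited). The gripper opens to 87 mm and grips with 3 to 60 N. Pads are 19 mm wide; open, the fingers measure 117 mm over their backs; the gripper's body (75 mm by 190 mm) begins 51 mm behind the grasp point.
Start: joints at [1.191, 0.332, -0.065, 1.46, 0.022, 1.35, -0.088], TCP at [0.218, -0.586, 0.245] pointing down, gripper open.
Joint ranges: [-2.6, 2.6], [-0.5, 2.12], [-1.47, 1.34], [0.16, 2.42], [-1.27, 4.41], [0.06, 2.06], [-2.6, 2.6]. Speed limits (rad/s): [2.22, 2.22, 2.79, 2.79, 3.14, 3.14, 3.14].

INTERFACE

Orientations are given as a unit quaternion [x, y, z, w].
In Python, from bench import r gives the robot as it stands. The module is installed in compiled form; this text tells all that it offers.
- The arm moves only by the shell command python3 -m jog 'ROWS' [FORCE]. ROWS is JSON, a list of rows, each a list of 5 numbers: the shift along the tool's x, y, z in cm, then the turn about the tool's z in rad, then the closure, from 0 (fully open) to 1 (shut). A call has exactly 10 rows; each row shifts and turns the pose as measured when the row begins, along the tool's axes as they then stand; what a row does not reach is not made up. A row lasts 1/10 s, in which the tool goes at most 50 mm and 8.59 degrees, less where a joint would pass 70% of its speed; a pose out of reach is approached as far as the arm can. A call with a gripper value outside its range is refused whole. The fingers move at their own pace and stop on an object; FORCE is the grip in N (left out, the last holds). Time passes only in rows, so rows that do not move let the fingers close, or fill a call up. It gives the time, the measured TCP pose, the force and the opening at its end, in the units of the state.
- r.read_state(): the state, without advancing time (a new reading comes with each control period).
- r.camera(name): name is "side" or "top"; returns a dict with "pixels" (420x560x3 uint8, red, green, blue), "fx", "fy", "cx", "cy" (pixels), "k1" (the pictures are not rectified: a ray, as slopes to the right and down, at radius r is drawn at 1 + k1 r^2 times it, then the intrinsics apply), "camera_from_world" (4x4, takes a point from world to camera coordinates). Camera axes: x right, y up, looking along -z (the intrinsics and any distortion apply to the point x, -y, -z); pixel columns grow to the right and rows downward; lengths in m; the calibration is good to about 2 mm. A picture is of the moment at which its call begins. There is no depth.
- r.close_job(): hands the job in, once; it reports no verdict.
The state is a dict: "time": time; "joint_positions": joint angles; "joint_vel": joint speeds; "joint_torque": joint torques, N m; "ee_pos": TCP position; "eef_rot": TCP orientation; "ft_force": force on the tool from outside, world axes, zero at the start; "torque": the same for the moment, N m; "width": finger opening in m.
Only numpy, scipy, OpenCV 4.12 (cv2) and the standard library are available. Lean on these libraries where they do the work, as an engineer would, in place of code of your own. Each camera call takes 0.05 s, during which the arm holds its last target. There are 200 camera calls.

TASK

The watch movement on the inspection turntable has been checked and I want to lift it out. Swing the turntable round until it clicks into its loading station, where the upright grip of the spring jaw stands over the pointer at the front of the base, keeping the jaw shut on the movement while it turns. Then draw the jaw straight back by its grip until the jaw's rear edge stands between the two scribed lines on its rails, and finish while holding it there, with the movement left lying on its seat and the other things on the bench left alone.

Things in the scene. Friction and masses are not known exactly. Their poses are not given: they have to be found in the camera images.
- stage: Fixed green cast base of the inspection turntable, flange 190 x 190 x 14 mm, click-plunger housing at its back. Origin: on the bench under the vertical turning axis. Its -x axis points to the loading station, marked by a small steel pointer at the front (89 mm from the axis, 38 mm high). On it turns a steel disc 160 mm across, its top 48 mm above the bench
- turntable (a joint): Disc angle, rad, counter-clockwise from above. 0 = loading station, the jaw's grip over the pointer. Starts at 0.9 to 1.8, so turn it clockwise. Light friction (1 N at the grip), stays where left; only at 0 a spring roller clicks between two rim lugs: about 7 N at the grip to push it in, then it draws the disc to 0 from within 0.05. Can overrun past 0 (stop at -0.6)
- jaw (a joint): Outward travel of the moving jaw, m, along the line from the turning axis to its grip. 0 = shut on the movement. Spring-closed: 6 N when shut, 12 N at the lines, stop at 0.030. A dark block 42 mm wide, rear edge 43 mm from the axis when shut, between two rails 62 mm above the bench, each with black lines 57 and 65 mm from the axis: the edge is between them at 0.014 to 0.022
- jaw_grip (a point): The jaw's pull grip: upright black ribbed cylinder, 16 mm in diameter, from 60 to 112 mm above the bench, its top 6 mm a cap 21 mm wide. It stands 100 mm from the turning axis (jaw shut), on the end of the jaw's 20 mm wide steel tongue. This point: on its axis, 90 mm above the bench. Nothing else within 80 mm of it is higher than 67 mm
- plate_center (a point): Centre of the movement, a loose brass disc 50 mm in diameter, 6 mm thick, with small wheels on it. It lies on a 30 mm seat in the middle of the turntable (its centre 57 mm above the bench), between the fixed V jaw and the moving jaw
- loupe_mid (a point): Bystander: black eye glass, 36 mm across, 33 mm tall, standing near the base; its centre
- tweezers_mid (a point): Bystander: steel tweezers, 125 mm long, lying; their centre
- blanks_mid (a point): Bystander: three small steel blanks in a pile, 46 x 32 x 6 mm; its centre
- pencil_mid (a point): Bystander: red pencil, 170 mm long, lying behind the base; its centre
- vise_mid (a point): Bystander: small green hand vise, 90 x 46 x 44 mm; its centre
- carton_mid (a point): Bystander: red and brown carton 60 x 48 x 36 mm; its centre
- driver_mid (a point): Bystander: small screwdriver, 120 mm long, lying; a point on it
- jar_mid (a point): Bystander: glass jar with an aluminium lid, 47 mm across, 38 mm tall; its centre
Things that resemble listed ones, but are neither listed nor needed, are in the scene too. Of the things that look like the part that bears plate_center, the smallest one is meant.

How it is judged:
By the outcome, as a careful person would: the job done as asked, in the order asked, and still so for the second after the job is handed in, while the arm keeps its last pose, push and grip.
It also fails if it takes over 38 s, if anything falls off the work surface, if the arm or the gripper's body presses on something with over 40 N, if the wrist force passes 120 N, or if a joint passes its speed limit or range.

## Working session

There is one attempt and no reset: what is moved stays moved. The work goes in short steps, Python scripts to look and compute and a shell command to move; the robot and the scene stay as the last step left them, time stands still between calls to the robot, and variables do not carry over. Pictures are saved under pics/ and viewed, about 8 in all and at most 12, crops included, and the job is handed in when it is done.

```bash
mkdir -p pics; cat > h.py <<'E'
import numpy as np, cv2
from bench import r
def cam(n,save=None):
    c=r.camera(n)
    if save: cv2.imwrite('pics/'+save,c['pixels'][:,:,::-1])
    return c
def K(c): return np.array([[c['fx'],0,c['cx']],[0,c['fy'],c['cy']],[0,0,1.]]),np.array([c['k1'],0,0,0,0])
def ray(c,u,v):
    k,d=K(c); x,y=cv2.undistortPoints(np.array([[[u,v]]],float),k,d)[0,0]
    M=np.linalg.inv(c['camera_from_world']); return M[:3,3],M[:3,:3]@np.array([x,-y,-1])
def onz(c,u,v,z):
    o,d=ray(c,u,v); return o+d*(z-o[2])/d[2]
def proj(c,P):
    P=np.atleast_2d(P); k,d=K(c); q=(c['camera_from_world']@np.c_[P,np.ones(len(P))].T)[:3].T*[1,-1,-1]
    return cv2.projectPoints(q,np.zeros(3),np.zeros(3),k,d)[0][:,0]
E
python3 - <<'E'
from h import *
s=r.read_state(); print(s,r.tip_extent)
for n in('side','top'):
    c=cam(n,n+'0.png'); print(n,c['fx'],c['k1'],np.linalg.inv(c['camera_from_world']).round(3))
E
```

```text
{'time': 0.0, 'joint_positions': array([ 1.19144132,  0.33287845, -0.06476467,  1.46095256,  0.02159338,
        1.3498741 , -0.08848749]), 'joint_vel': array([-0.00011453,  0.00014518, -0.00042576,  0.0013656 ,  0.00021438,
       -0.00094131, -0.00059187]), 'joint_torque': array([ 2.41575508e-04, -6.23248386e+01,  2.51001975e-02, -3.89898205e+01,
       -6.12523151e-02,  3.98045825e-02,  1.29358591e-04]), 'ee_pos': array([ 0.21818221, -0.58530136,  0.24374459]), 'eef_rot': array([ 9.84124336e-01,  1.77478982e-01, -1.44156689e-04, -6.93688401e-04]), 'ft_force': array([ 0.30751938,  0.29643042, -0.69162676]), 'torque': array([0.0231135 , 0.02887005, 0.00736419]), 'width': 0.08699051122348413} 0.022
side 487.4317924800815 -0.06649311139632 [[-0.895  0.234 -0.379  0.076]
 [-0.446 -0.482  0.754  0.999]
 [-0.006  0.844  0.536  0.803]
 [ 0.     0.     0.     1.   ]]
top 408.9239962618738 -0.040473478966964335 [[ 0.01   0.992 -0.128  0.437]
 [-1.     0.012  0.019 -0.005]
 [ 0.02   0.127  0.992  1.145]
 [ 0.     0.     0.     1.   ]]
```

View pics/top0.png

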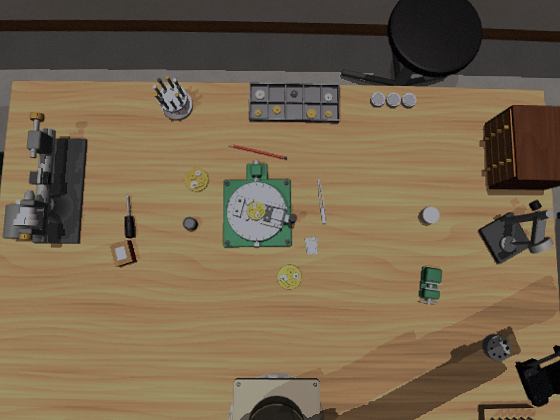

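View pics/side0.png

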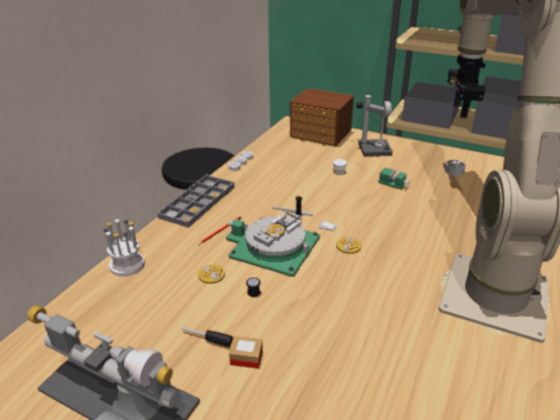

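The top view shows the stage at about (257,212) with the grip to its right at about (290,217). In the side view the grip is at about (298,203). I'll zoom in on both and segment.

```bash
python3 - <<'E'
from h import *
t=cam('top');s=cam('side')
a=cv2.resize(t['pixels'][155:255,210:310],None,fx=4,fy=4,interpolation=2)
b=cv2.resize(s['pixels'][185:285,220:320],None,fx=4,fy=4,interpolation=2)
cv2.imwrite('pics/z1.png',np.hstack([a,b])[:,:,::-1])
for n,c,(u0,u1,v0,v1) in(('t',t,(210,310,155,255)),('s',s,(220,335,185,285))):
    hsv=cv2.cvtColor(c['pixels'],cv2.COLOR_RGB2HSV); m=cv2.inRange(hsv,(50,90,30),(90,255,255))
    M=np.zeros_like(m);M[v0:v1,u0:u1]=m[v0:v1,u0:u1]
    p=np.argwhere(M)[:,::-1]; 
    W=np.array([onz(c,*q,0.014)[:2] for q in p]); print(n,W.min(0),W.max(0),cv2.minAreaRect((W*1000).astype(np.float32)))
    g=cv2.inRange(hsv,(0,0,0),(180,255,55)); G=np.zeros_like(g);G[v0:v1,u0:u1]=g[v0:v1,u0:u1]
    k,l,st,ce=cv2.connectedComponentsWithStats(G)
    print([(st[i].tolist(),ce[i].round(1).tolist()) for i in range(1,k) if st[i][4]>8])
E
```

```text
t [ 0.46665212 -0.03597282] [0.69845546 0.15357606] ((582.734375, 59.345027923583984), (230.53382873535156, 184.54595947265625), 1.6801975965499878)
[([252, 175, 10, 3, 24], [256.4, 175.9]), ([283, 219, 13, 10, 45], [289.2, 223.1]), ([258, 239, 11, 3, 11], [263.0, 240.4])]
s [ 0.46383413 -0.02437566] [0.71416113 0.16516848] ((589.6002807617188, 71.62324523925781), (246.51046752929688, 185.90164184570312), 1.7485134601593018)
[([296, 198, 5, 17, 62], [298.2, 206.0])]
```

View pics/z1.png

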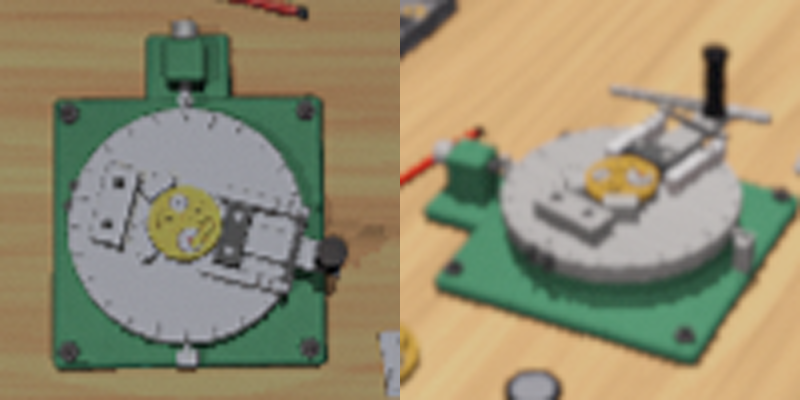

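The crop shows the brass movement at about (256,211) top and the pointer at about (257,244) top. The grip cap is at about (293,217) top and (298.7,198) side. Next I triangulate these points.

```bash
python3 - <<'E'
from h import *
t=cam('top');s=cam('side')
T=lambda x,y:(210+(x-1.5)/4,155+(y-1.5)/4)
S=lambda x,y:(220+(x-401.5)/4,185+(y-1.5)/4)
print('corners',[onz(t,*T(*p),.014)[:2].round(4) for p in((53,100),(322,96),(327,366),(54,369))], np.mean([onz(t,*T(*p),.014) for p in((53,100),(322,96),(327,366),(54,369))],0))
print('disc c', onz(t,*T(184.5,227),.048))
print('screws',np.mean([onz(t,*T(*p),.016) for p in((68,113),(306,110),(310,348),(69,351))],0))
print('plate top',onz(t,*T(185,223),.06),'side',onz(s,*S(622,178),.06))
print('pointer top',onz(t,*T(187,352),.038),'side',onz(s,*S(742,237),.038))
def tri(a,b):
    o1,d1=ray(t,*a);o2,d2=ray(s,*b)
    A=np.c_[d1,-d2];x=np.linalg.lstsq(A,o2-o1,rcond=None)[0]
    p,q=o1+d1*x[0],o2+d2*x[1];return (p+q)/2,np.linalg.norm(p-q)
print('cap',tri(T(331,251),S(716,50)),onz(t,*T(331,251),.112),onz(s,*S(716,50),.112))
E
```

```text
corners [array([0.652 , 0.1568]), array([ 0.6574, -0.0319]), array([ 0.4683, -0.0371]), array([0.4642, 0.1506])] [0.56048423 0.05961886 0.014     ]
disc c [0.55970879 0.06083335 0.048     ]
screws [0.5616187  0.06006523 0.016     ]
plate top [0.56106046 0.05983528 0.06      ] side [0.5616397  0.06182533 0.06      ]
pointer top [0.47607666 0.0581044  0.038     ] side [0.47540156 0.05935999 0.038     ]
cap (array([ 0.53866027, -0.03609234,  0.11153538]), np.float64(0.0005162056281109587)) [ 0.53837317 -0.03617102  0.112     ] [ 0.53860284 -0.03533415  0.112     ]
```

```bash
python3 -m jog '[[0,0,0,-0.141,0],[0,0,0,-0.141,0],[0,0,0,-0.141,0],[0,0,0,-0.141,0],[0,0,0,-0.141,0],[0,0,0,-0.141,0],[0,0,0,-0.141,0],[4.6,1.5,0,0,0],[4.6,1.5,0,0,0],[4.6,1.5,0,0,0]]' 10
cat > st.py <<'E'
from h import *
from scipy.spatial.transform import Rotation as R
A=np.array([.5607,.06])
s=r.read_state(); M=R.from_quat(s['eef_rot']).as_matrix(); p=s['ee_pos']
d=p[:2]-A; ang=np.arctan2(d[1],d[0])
print('t',s['time'],'p',p.round(4),'xang',np.arctan2(M[1,0],M[0,0]).round(4),'tz',M[:,2].round(3),'F',s['ft_force'].round(1),'w',s['width'].round(4),'r',np.linalg.norm(d).round(4),'theta',((ang+np.pi-.03+np.pi)%(2*np.pi)-np.pi).round(4),'q',s['joint_positions'].round(2))
def to(x,y,z): print('to',(M.T@(np.array([x,y,z])-p)*100).round(2))
E
python3 -c "
from st import *
to(.5385,-.036,.244)"
```

```text
time: 1.3
ee_pos: [0.2845, -0.4597, 0.2417]
eef_rot: [0.772, 0.635, -0.001, -0.002]
ft_force: [2.0, -0.9, -0.2]
width: 0.0869Traceback (most recent call last):
  File "<string>", line 2, in <module>
    from st import *
  File "st.py", line 6, in <module>
    print('t',s['time'],'p',p.round(4),'xang',np.arctan2(M[1,0],M[0,0]).round(4),'tz',M[:,2].round(3),'F',s['ft_force'].round(1),'w',s['width'].round(4),'r',np.linalg.norm(d).round(4),'theta',((ang+np.pi-.03+np.pi)%(2*np.pi)-np.pi).round(4),'q',s['joint_positions'].round(2))
                                                                                                                                     ^^^^^^^^^^^^^^^^
AttributeError: 'float' object has no attribute 'round'
```

```bash
sed -i "s/s\['width'\].round(4)/round(float(s['width']),4)/" st.py; python3 -c "
from st import *
to(.5385,-.036,.244)"
```

```text
t 1.3 p [ 0.2845 -0.4597  0.2417] xang 1.3764 tz [-0.003  0.002 -1.   ] F [ 2.  -0.9 -0.2] w 0.0869 r 0.5885 theta 1.0523 q [ 1.19  0.17 -0.28  1.68  0.05  1.31  0.7 ]
to [46.48 16.74 -0.25]
```

```bash
python3 -m jog '[[4.6,1.7,0,0,0],[4.6,1.7,0,0,0],[4.6,1.7,0,0,0],[4.6,1.7,0,0,0],[4.6,1.7,0,0,0],[4.6,1.7,0,0,0],[4.6,1.7,0,0,0],[4.6,1.7,0,0,0],[4.6,1.7,0,0,0],[4.6,1.7,0,0,0]]';python3 -c "
from st import *
to(.5385,-.036,.15)"
```

```text
time: 2.3
ee_pos: [0.543, -0.0308, 0.2429]
eef_rot: [0.774, 0.634, -0.001, 0.002]
ft_force: [0.8, -0.8, 0.1]
width: 0.0873
t 2.3 p [ 0.543  -0.0308  0.2429] xang 1.3722 tz [ 0.001 -0.005 -1.   ] F [ 0.8 -0.8  0.1] w 0.0873 r 0.0925 theta 1.3485 q [ 0.59  0.22 -0.71  1.65  0.15  1.32 -0.34]
to [-0.56 -0.36  9.29]
```

```bash
python3 -m jog '[[-0.6,-0.4,3,0.025,0],[0,0,3,0,0],[0,0,3,0,0],[0,0,3,0,0],[0,0,2.5,0,0],[0,0,0.5,0,0],[0,0,0,0,0],[0,0,0,0,0.4],[0,0,0,0,0.4],[0,0,0,0,0.4]]';python3 -c "
from st import *
to(.5385,-.036,.093)
c=cam('side'); cv2.imwrite('pics/s2.png',cv2.resize(c['pixels'][130:290,200:360],None,fx=3.7,fy=3.7,interpolation=2)[:,:,::-1])"
```

```text
time: 3.3
ee_pos: [0.5437, -0.0258, 0.0928]
eef_rot: [0.778, 0.629, 0.003, 0.003]
ft_force: [0.5, -0.1, -0.7]
width: 0.0705
t 3.3 p [ 0.5437 -0.0258  0.0928] xang 1.3597 tz [ 0.01  -0.001 -1.   ] F [ 0.5 -0.1 -0.7] w 0.0705 r 0.0875 theta 1.3456 q [ 0.54  0.37 -0.68  1.82  0.27  1.03 -0.45]
to [-1.1  -0.3  -0.02]
```

View pics/s2.png

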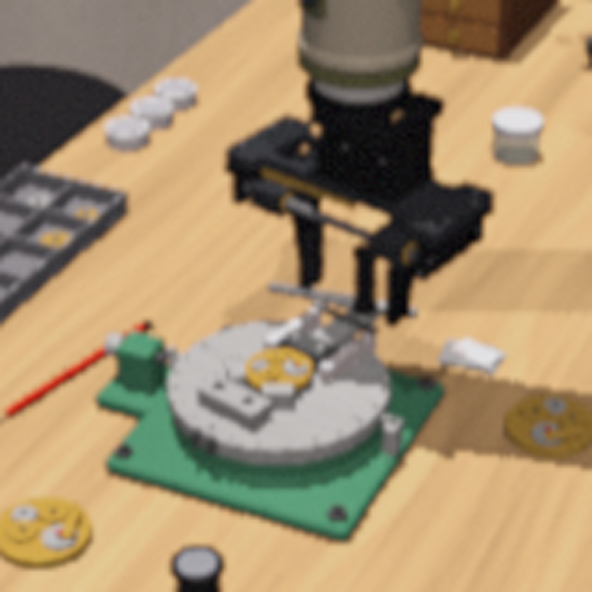

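The grip stands between the two fingers (crop: grip at 365,285; fingers at 308 and 398). I'll centre the tool, then close to a loose cage with the pads parallel to the radius.

```bash
python3 -m jog '[[-1.1,-0.3,0,0,0.4],[0,0,0,0,0.6],[0,0,0,0,0.7],[0,0,0,0,0.74],[0,0,0,0,0.74],[0,0,0,0,0.74],[0,0,0,0,0.74],[0,0,0,0,0.74],[0,0,0,0,0.74],[0,0,0,0,0.74]]';python3 -c "
from st import *
to(.5385,-.036,.093)"
```

```text
time: 4.35
ee_pos: [0.5387, -0.0371, 0.094]
eef_rot: [0.778, 0.629, 0.004, 0.004]
ft_force: [-1.0, -0.4, 0.7]
width: 0.023
t 4.35 p [ 0.5387 -0.0371  0.094 ] xang 1.3594 tz [ 0.012 -0.002 -1.   ] F [-1.  -0.4  0.7] w 0.023 r 0.0996 theta 1.3184 q [ 0.56  0.36 -0.68  1.84  0.26  1.03 -0.43]
to [ 0.11 -0.05  0.1 ]
```

```bash
python3 -m jog '[[0.03,-0.8,0,0.08,0.74],[0.03,-0.8,0,0.08,0.74],[0.03,-0.8,0,0.08,0.74],[0.03,-0.8,0,0.08,0.74],[0.03,-0.8,0,0.08,0.74],[0.03,-0.8,0,0.08,0.74],[0.03,-0.8,0,0.08,0.74],[0.03,-0.8,0,0.08,0.74],[0,0,0,0,0.74],[0,0,0,0,0.74]]';python3 -c "
from st import *
to(.5385,-.036,.093)"
```

```text
time: 5.35
ee_pos: [0.4858, -0.0036, 0.0943]
eef_rot: [0.94, 0.341, 0.009, 0.004]
ft_force: [0.2, -0.5, -0.8]
width: 0.0227
t 5.35 p [ 0.4858 -0.0036  0.0943] xang 0.6965 tz [ 0.019 -0.001 -1.   ] F [ 0.2 -0.5 -0.8] w 0.0227 r 0.0983 theta 0.6745 q [ 0.49  0.22 -0.62  1.98  0.16  0.97 -1.09]
to [1.96 5.86 0.24]
```

```bash
python3 -m jog '[[0.03,-0.8,0,0.08,0.74],[0.03,-0.8,0,0.08,0.74],[0.03,-0.8,0,0.08,0.74],[0.03,-0.8,0,0.08,0.74],[0.03,-0.8,0,0.08,0.74],[0.03,-0.8,0,0.08,0.74],[0,0,0,0,0.74],[0,0,0,0,0.74],[0,0,0,0,0.74],[0,0,0,0,0.74]]';python3 -c "
from st import *
to(.4607,.057,.093)
c=cam('side'); cv2.imwrite('pics/s3.png',cv2.resize(c['pixels'][170:280,220:350],None,fx=5,fy=5,interpolation=2)[:,:,::-1])"
```

```text
time: 6.35
ee_pos: [0.4671, 0.0351, 0.0941]
eef_rot: [0.994, 0.108, 0.01, 0.003]
ft_force: [-1.9, 0.8, 1.3]
width: 0.0222
t 6.35 p [0.4671 0.0351 0.0941] xang 0.2163 tz [ 0.02  -0.003 -1.   ] F [-1.9  0.8  1.3] w 0.0222 r 0.0969 theta 0.2299 q [ 0.39  0.18 -0.61  2.02  0.13  0.96 -1.63]
to [-0.16 -2.28  0.09]
```

View pics/s3.png

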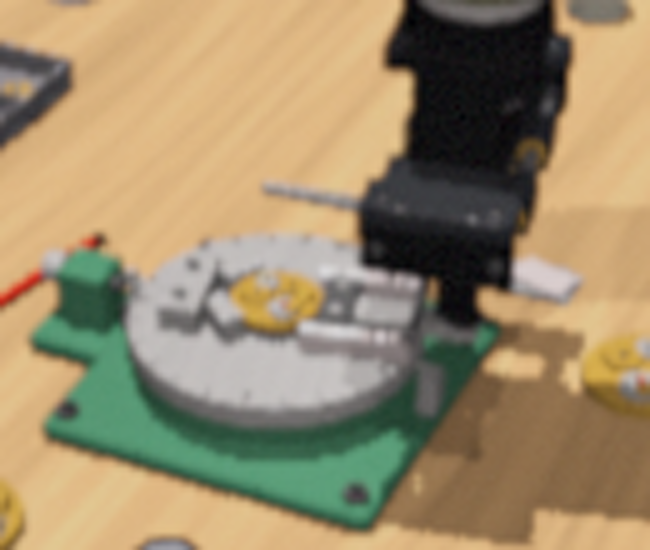

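The disc follows with the jaw still shut on the movement; the jaw points just short of the pointer (crop 428,385). I'll bring it in slowly for the last 0.23 rad.

```bash
python3 -m jog '[[-0.05,-0.5,0,0.05,0.74],[-0.05,-0.5,0,0.05,0.74],[0.0,-0.5,0,0.05,0.74],[0,-0.3,0,0.03,0.74],[0,-0.3,0,0.03,0.74],[0,-0.2,0,0.02,0.74],[0,-0.1,0,0,0.74],[0,0,0,0,0.74],[0,0,0,0,0.74],[0,0,0,0,0.74]]';python3 -c "
from st import *
to(.4607,.057,.093)"
```

```text
time: 7.4
ee_pos: [0.465, 0.0542, 0.0939]
eef_rot: [1.0, -0.011, 0.011, 0.003]
ft_force: [0.8, 1.2, -1.1]
width: 0.023
t 7.4 p [0.465  0.0542 0.0939] xang -0.0211 tz [ 0.022 -0.006 -1.   ] F [ 0.8  1.2 -1.1] w 0.023 r 0.0958 theta 0.0307 q [ 0.34  0.17 -0.6   2.02  0.13  0.96 -1.92]
to [-0.44 -0.27  0.08]
```

```bash
python3 -m jog '[[-0.2,-0.1,0,-0.05,0.74],[-0.1,-0.1,0,0,0.74],[0,-0.1,0,0,0.74],[0,-0.1,0,0,0.74],[0,0,0,0,0.74],[0,0,0,0,0.74],[0,0,0,0,0.74],[0,0,0,0,0.74],[0,0,0,0,0.74],[0,0,0,0,0.74]]';python3 -c "
from st import *
to(.4607,.057,.093)
c=cam('side'); cv2.imwrite('pics/s4.png',cv2.resize(c['pixels'][170:280,220:350],None,fx=5,fy=5,interpolation=2)[:,:,::-1])
c=cam('top'); cv2.imwrite('pics/t4.png',cv2.resize(c['pixels'][160:260,210:310],None,fx=5.5,fy=5.5,interpolation=2)[:,:,::-1])"
```

```text
time: 8.4
ee_pos: [0.4625, 0.0577, 0.094]
eef_rot: [1.0, 0.013, 0.011, 0.004]
ft_force: [-0.3, 0.6, -0.8]
width: 0.0223
t 8.4 p [0.4625 0.0577 0.094 ] xang 0.0265 tz [ 0.022 -0.007 -1.   ] F [-0.3  0.6 -0.8] w 0.0223 r 0.0983 theta -0.0063 q [ 0.34  0.17 -0.61  2.03  0.13  0.96 -1.88]
to [-0.18  0.06  0.1 ]
```

View pics/t4.png

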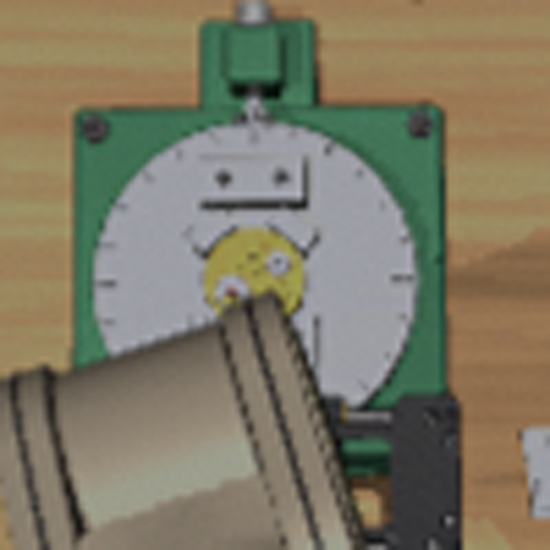

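View pics/s4.png

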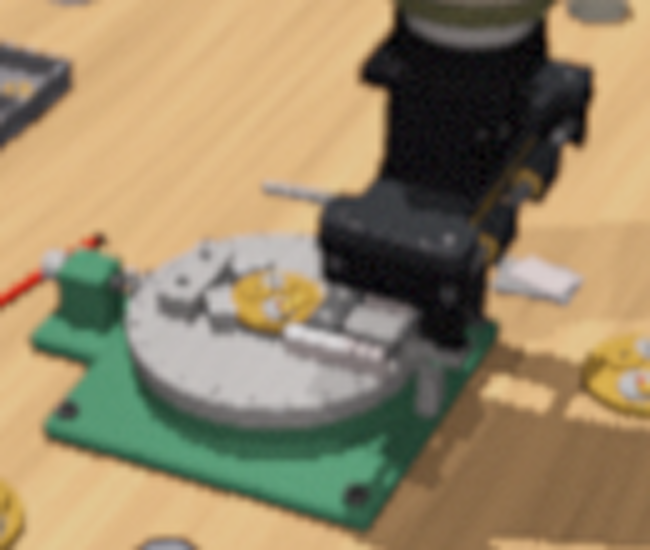

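```bash
python3 - <<'E'
from h import *
c=cam('top')
T=lambda x,y:(210+(x-2.2)/5.5,160+(y-2.2)/5.5)
f=lambda x,y,z:onz(c,*T(x,y),z)[:2]
for a,b,z in(((224,178),(282,177),.06),((95,127),(419,124),.016),((97,284),(413,277),.048)):
    d=f(*a,z)-f(*b,z); print(np.arctan2(d[1],d[0])-np.pi/2)
p=f(253,180,.06); d=p-np.array([.5607,.06]); print(np.arctan2(d[1],d[0]))
# dial-free check: radial edge of brass/holes
g=cv2.cvtColor(c['pixels'],cv2.COLOR_RGB2GRAY); print(g[188:200,244:268])
E
```

```text
0.030244680941698965
0.022518218803904144
0.03444847749505975
0.031255958495144766
[[159 160 146 141 142 144 146 145 145 147 148 147 149 152 152 153 157 157
  156 157 159 132 149 160]
 [158 159 155 153 153 154 156 152 154 154 154 155 155 156 156 157 160 157
  160 159 163 110 146 160]
 [158 159 160 159 161 163 150 159 161 159 159 158 159 159 160 161 140 142
  157 161 166  91 141 161]
 [160 159 158 160 161 131  99 120 153 161 159 159 160 157 159 151 102  90
  134 158 165  84 139 160]
 [160 159 158 161 162 103  63  64 142 160 158 159 158 159 162 136  85  60
  110 153 164  82 137 160]
 [157 160 160 157 160 147  91 123 156 160 160 159 159 161 160 153 118 133
  147 158 163  84 141 159]
 [157 160 158 162 160 162 145 158 162 160 159 161 160 159 161 162 155 159
  163 163 164  82 139 161]
 [158 158 161 160 163 164 166 165 165 165 164 165 164 163 166 165 165 165
  166 165 169  88 140 159]
 [160 161 140 116 119 113 113 111 110 108 102  97  95  95  94  94  94  93
   92  93  95  52 144 162]
 [158 162 105  57  58  50  45  47  48  55  56  51  51  48  46  45  44  78
   53  33  34  51 144 160]
 [159 161 147 140 129 136 140 111 130 142 142 141 142 142 142 142 142 148
  143 123 136 141 157 160]
 [157 160 160 162 158 162 164 154 160 164 163 161 162 163 163 153 161 161
  162 155 153 158 160 159]]
```

Vision puts the disc at the station: the fixed-jaw holes give a yaw of 0.030 against 0.023–0.030 for the base. As a check, I'll nudge the cage 2 mm clockwise and see whether any force appears.

```bash
python3 -m jog '[[-0.1,-0.1,0,0,0.74],[0,-0.1,0,0,0.74],[0,0,0,0,0.74],[0,0,0,0,0.74],[0,0,0,0,0.74],[0,0,0,0,0.74],[0,0,0,0,0.74],[0,0,0,0,0.74],[0,0,0,0,0.74],[0,0,0,0,0.74]]';python3 -c "
from st import *
to(.4607,.057,.093)"
```

```text
time: 9.55
ee_pos: [0.4614, 0.0592, 0.094]
eef_rot: [1.0, 0.013, 0.011, 0.004]
ft_force: [0.8, -0.9, 0.5]
width: 0.0224
t 9.55 p [0.4614 0.0592 0.094 ] xang 0.026 tz [ 0.022 -0.008 -1.   ] F [ 0.8 -0.9  0.5] w 0.0224 r 0.0993 theta -0.0222 q [ 0.34  0.17 -0.61  2.03  0.13  0.96 -1.88]
to [-0.08  0.22  0.1 ]
```

No sideways force, so the disc sits freely in the click. I'll go back to centre and close with 55 N.

```bash
python3 -m jog '[[-0.05,0.2,0,0,0.74],[0,0,0,0,0.74],[0,0,0,0,0.74],[0,0,0,0,0.8],[0,0,0,0,0.85],[0,0,0,0,1],[0,0,0,0,1],[0,0,0,0,1],[0,0,0,0,1],[0,0,0,0,1]]' 55;python3 -c "
from st import *
to(.4607,.057,.093)"
```

```text
time: 10.55
ee_pos: [0.4608, 0.0576, 0.094]
eef_rot: [1.0, 0.013, 0.011, 0.004]
ft_force: [0.4, -0.3, 0.1]
width: 0.0179
t 10.55 p [0.4608 0.0576 0.094 ] xang 0.0265 tz [ 0.022 -0.007 -1.   ] F [ 0.4 -0.3  0.1] w 0.0179 r 0.0999 theta -0.0064 q [ 0.34  0.17 -0.61  2.03  0.13  0.96 -1.88]
to [-0.02  0.06  0.1 ]
```

```bash
python3 -m jog '[[0,0,0,0,1],[0,0,0,0,1],[0,0,0,0,1],[0,0,0,0,1],[0,0,0,0,1],[-0.3,0,0,0,1],[-0.3,0,0,0,1],[-0.3,0,0,0,1],[0,0,0,0,1],[0,0,0,0,1]]';python3 -c "
from st import *
to(.4607,.057,.093)"
```

```text
time: 11.55
ee_pos: [0.4562, 0.0575, 0.0941]
eef_rot: [1.0, 0.013, 0.017, 0.002]
ft_force: [7.5, -0.2, -7.3]
width: 0.0179
t 11.55 p [0.4562 0.0575 0.0941] xang 0.0262 tz [ 0.034 -0.004 -0.999] F [ 7.5 -0.2 -7.3] w 0.0179 r 0.1046 theta -0.0064 q [ 0.35  0.15 -0.61  2.05  0.12  0.94 -1.87]
to [0.45 0.06 0.13]
```

```bash
python3 -m jog '[[-0.3,0,0,0,1],[-0.3,0,0,0,1],[-0.3,0,0,0,1],[-0.3,0,0,0,1],[0,0,0,0,1],[0,0,0,0,1],[0,0,0,0,1],[0,0,0,0,1],[0,0,0,0,1],[0,0,0,0,1]]';python3 -c "
from st import *
to(.4427,.0565,.093)"
```

```text
time: 12.55
ee_pos: [0.4546, 0.0576, 0.094]
eef_rot: [0.999, 0.013, 0.03, -0.001]
ft_force: [7.7, -0.0, -7.8]
width: 0.0177
t 12.55 p [0.4546 0.0576 0.094 ] xang 0.0257 tz [ 0.061  0.002 -0.998] F [ 7.7 -0.  -7.8] w 0.0177 r 0.1062 theta -0.0075 q [ 0.36  0.12 -0.61  2.08  0.1   0.91 -1.86]
to [-1.19  0.08  0.03]
```

```bash
python3 -m jog '[[-0.5,0,0,0,1],[-0.5,0,0,0,1],[-0.5,0,0,0,1],[-0.5,0,0,0,1],[-0.3,0,0,0,1],[-0.3,0,0,0,1],[-0.3,0,0,0,1],[-0.3,0,0,0,1],[-0.3,0,0,0,1],[-0.3,0,0,0,1]]' 60;python3 -c "
from st import *
to(.4427,.0565,.093)
c=cam('side'); cv2.imwrite('pics/s5.png',cv2.resize(c['pixels'][195:275,240:340],None,fx=7,fy=7,interpolation=2)[:,:,::-1])"
```

```text
time: 13.55
ee_pos: [0.4337, 0.0571, 0.0941]
eef_rot: [0.999, 0.012, 0.052, -0.005]
ft_force: [15.6, 0.4, -15.1]
width: 0.018
t 13.55 p [0.4337 0.0571 0.0941] xang 0.0245 tz [ 0.104  0.011 -0.995] F [ 15.6   0.4 -15.1] w 0.018 r 0.1271 theta -0.0074 q [ 0.37  0.04 -0.62  2.16  0.05  0.85 -1.82]
to [0.89 0.09 0.2 ]
```

View pics/s5.png

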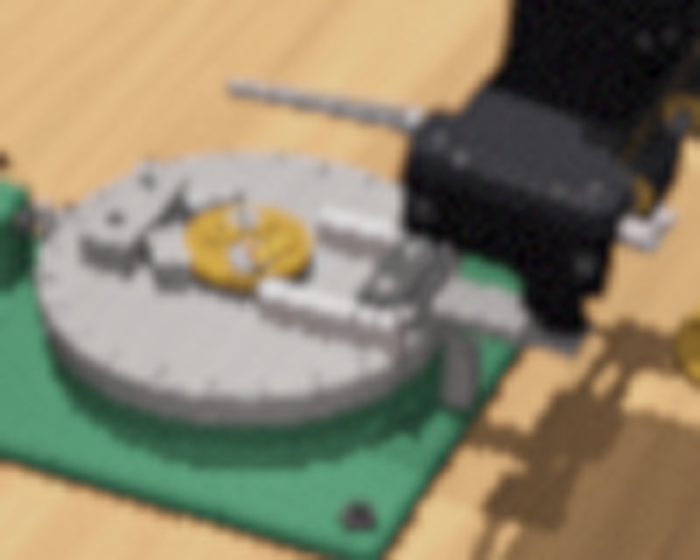

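The movement lies on its seat and the disc is still at the station, but the jaw overshot to about 27 mm (F 15.6 N, not yet at the stop). I'll ease it back and watch how it settles while the target is held.

```bash
python3 -m jog '[[0.2,0,0,0,1],[0.2,0,0,0,1],[0,0,0,0,1],[0,0,0,0,1],[0,0,0,0,1],[-0.1,0,0,0,1],[-0.1,0,0,0,1],[-0.1,0,0,0,1],[-0.1,0,0,0,1],[-0.1,0,0,0,1]]';python3 -c "
from st import *
to(.4427,.0565,.093)
for i in range(6):
    for _ in range(2): c=r.camera('top')
    s=r.read_state(); print(np.linalg.norm(s['ee_pos'][:2]-A).round(4),s['ft_force'].round(1))
"
```

```text
time: 14.6
ee_pos: [0.4444, 0.0575, 0.094]
eef_rot: [0.998, 0.013, 0.067, -0.008]
ft_force: [11.4, 1.0, -11.0]
width: 0.0176
t 14.6 p [0.4444 0.0575 0.094 ] xang 0.0242 tz [ 0.133  0.018 -0.991] F [ 11.4   1.  -11. ] w 0.0176 r 0.1163 theta -0.0088 q [ 0.38  0.04 -0.62  2.16  0.05  0.82 -1.82]
to [-0.19  0.1   0.07]
0.1163 [ 12.2   0.1 -12.4]
0.1163 [ 12.2   1.8 -11.6]
0.1163 [ 12.5  -0.1 -11.9]
0.1163 [ 12.6   0.2 -11.2]
0.1163 [ 12.2  -0.2 -11.4]
0.1163 [ 12.1   0.4 -12.4]
```

Under a held target it stays put (r = 0.1163, so travel is about 16–18 mm; 12 N agrees). Next I check the jaw's edge against the lines.

```bash
python3 - <<'E'
from h import *
c=cam('side')
a=cv2.resize(c['pixels'][205:255,260:320],None,fx=13,fy=12,interpolation=cv2.INTER_CUBIC)
cv2.imwrite('pics/s6.png',a[:,:,::-1])
u=-np.array([np.cos(.03),np.sin(.03)]);n=np.array([-u[1],u[0]]);A=np.array([.5607,.06])
for rr in(.043,.057,.061,.065):
  for w in(-.026,0,.026):
    q=proj(c,[*(A+u*rr+n*w),.062])[0]; print(rr,w,((q-[260,205])*[13,12]).round())
E
```

```text
0.043 -0.026 [345. 390.]
0.043 0 [398. 325.]
0.043 0.026 [449. 263.]
0.057 -0.026 [410. 406.]
0.057 0 [462. 341.]
0.057 0.026 [513. 278.]
0.061 -0.026 [429. 410.]
0.061 0 [481. 345.]
0.061 0.026 [531. 282.]
0.065 -0.026 [448. 415.]
0.065 0 [499. 350.]
0.065 0.026 [549. 287.]
```

View pics/s6.png

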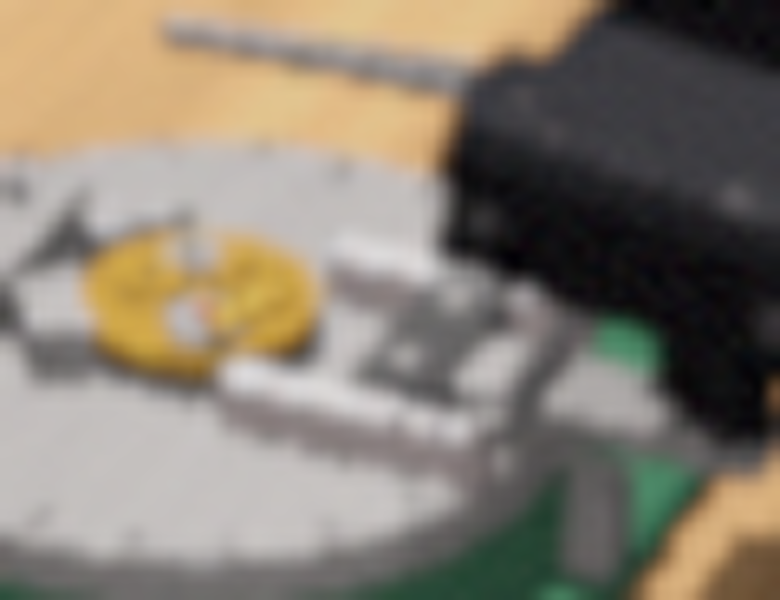

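The rear edge's midpoint is at about (480,350) in this crop, and 61 mm projects to (481,345). The movement is on its seat. As a calibration-free check, I compare brightness profiles along the jaw between the shut picture and now.

```bash
python3 - <<'E'
from h import *
c=cam('side'); now=cv2.cvtColor(c['pixels'],cv2.COLOR_RGB2GRAY)
old=cv2.cvtColor(cv2.imread('pics/s4.png'),cv2.COLOR_BGR2GRAY)
u=-np.array([np.cos(.03),np.sin(.03)]);n=np.array([-u[1],u[0]]);A=np.array([.5607,.06])
R=np.arange(.02,.082,.002); print((R*1000).round().astype(int))
for w in(-.016,-.008,0,.008):
    q=np.array([proj(c,[*(A+u*k+n*w),.062])[0] for k in R]).astype(np.float32)
    o=((q-[220,170])*5+2).astype(np.float32)
    g=lambda im,p:cv2.remap(im,p[:,:1].copy(),p[:,1:].copy(),1).ravel()
    print(w,'shut',g(old,o));print('   now ',g(now,q))
s=r.read_state();print(s['time'],s['ee_pos'],s['ft_force'].round(1))
E
```

```text
[20 22 24 26 28 30 32 34 36 38 40 42 44 46 48 50 52 54 56 58 60 62 64 66
 68 70 72 74 76 78 80]
-0.016 shut [141 122 106 102 103 108 111 111 104  92  83  87 107 124 129 132 128 124
 123 126 128 131 129 128 124 112  89  72  76  87  94]
   now  [145 129 109  92  94 129 164 188 189 176 152 128 116 112 110 106 102  96
  91  93 104 135 144 149 152 139 118  96  83  96 115]
-0.008 shut [153 143 132 135 147 151 138 118 106  97 112 145 166 175 175 173 172 171
 169 171 174 173 171 170 158 132 104  81  72  74  75]
   now  [156 148 129 124 140 174 189 194 190 177 156 136 142 152 148 125 110 103
 105 131 159 180 188 186 171 141 107  90  96 133 156]
0 shut [153 140 123 113 108 107 106  98  91  89 111 145 163 170 170 168 168 169
 170 169 168 169 168 166 150 125 100  74  56  47  31]
   now  [161 162 161 172 179 184 182 180 174 158 136 118 112 110 108 105 104 103
 109 127 155 176 187 179 159 129  99  86  95 122 149]
0.008 shut [171 148 119 107 108 113 112 102  93  89  94 103 114 125 127 128 133 138
 137 130 127 131 136 138 128 109  87  63  38  20  16]
   now  [175 163 149 138 136 135 134 133 131 127 118 112 108 108 112 113 111 104
  99  96 104 122 137 140 128 110  94  91 101 118 126]
15.3 [0.44443364 0.05751505 0.09399054] [ 11.3   1.1 -12.1]
```

The edge has moved about 17 mm, inside the 14–22 mm window, and the hold is steady, so I hand in.

```bash
python3 -c "
from bench import r
print(r.close_job()); s=r.read_state(); print(s['time'],s['ee_pos'],s['ft_force'])"
```

```text
the job is handed in; nothing more can be done
None
the job is handed in; nothing more can be done
```

The turntable is in its loading station, the jaw is drawn back and held between the scribed lines, and the job is handed in at about 15.3 s of the 38 s allowed. No verdict was reported.

**What I did:** I caged the grip loosely between the pads and swung the disc clockwise about 1.3 rad into the click, with the spring keeping the jaw shut. I then gripped it and drew the jaw straight back.

**Last checks:**
- **Station:** the disc angle matched the base to within about 0.01 rad. Moving the loose cage about 1.6 mm clockwise met no sideways force, so it sat freely in the click.
- **Jaw travel:** I got 16.3 mm from the tool position, about 17 mm from the picture comparison and about 18 mm from the 12 N spring force. All three are inside the 14–22 mm window. The tool did not drift during about 0.6 s at a held target.
- **Movement:** the last picture shows it on its seat.
- **Other things on the bench:** the arm met nothing but the grip, as far as the force readings show. I did not check each bystander's position at the end.

**What went less well:**
- **Overshoot:** the jaw first went to about 27 mm, short of the 30 mm stop, before I eased it back.
- **Tilt:** the tool leaned about 0.13 rad while pulling, with about 12 N of upward pull on the grip.

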